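Set the spring-bed press and load it

ROBOT

A 6-joint arm with a two-finger parallel gripper is mounted at the origin on the work surface. World frame = base frame: x ahead of the robot, y to its left, z up, the work surface at z = 0. Lengths are in m, angles in rad, forces in N, time in s.
With the tool pointing down it reaches from about 0.325 to 0.875 m from the base axis. Payload 4.4 kg.
Tool frame: the origin (TCP) lies midway between the tips of the shut fingers; the grasp point (between the pads) lies 19 mm behind it (ctrl.pinch_z is the distance from the TCP to the grasp point, in m); z points along the fingers, x is the direction in which the jaws open and shut, and the axes are right-handed (so a half turn about z gives the same grasp; the last joint's range is limited). The gripper opens to 85 mm and grips with 20 to 120 N. Pads are 22 mm wide; open, the fingers measure 114 mm over their backs; the gripper's body (76 mm by 85 mm) begins 54 mm behind the grasp point. The pads swing forward as they close: fully open they stand 13 mm farther back than shut.
Start: joints at [-1.423, 0.207, 1.542, -0, 1.393, -0.15], TCP at [0.169, -0.55, 0.231] pointing down, gripper open.
Joint ranges: [-2.73, 2.73], [-0.86, 2.22], [0.23, 2.46], [-1.11, 4.25], [0.08, 2.63], [-2.82, 2.82]. Speed limits (rad/s): [2.79, 2.79, 3.14, 3.14, 3.14, 3.14].

INTERFACE

Orientations are given as a rotation vector (axis times angle).
In Python, from bench import ctrl gives the robot as it stands. The module is installed in compiled form; this text tells all that it offers.
- The arm moves only by the tool step_arm, never from a script. Its argument "rows" is a list of rows, each a list of 3 entries, a list of its own where there are three numbers: the finger opening in mm, from 0 to 85.4, then the shift along the tool's x, y, z in units of 50 mm (1.0 is 50 mm), then the turn about the tool's z in units of 5 degrees (1.0 is 5 degrees). A call has 1 to 20 rows; each row is the pose to reach, as a shift and turn from the pose commanded when the call began, along the tool's axes at that moment; what a row does not reach only later rows make up. A row lasts 1/8 s, in which the tool goes at most 62.5 mm and 10.7 degrees, less where a joint would pass 70% of its speed; a pose out of reach is approached as far as the arm can. A call with a gripper value outside its range is refused whole. The fingers move at their own pace and stop on an object; "grip_force" is the grip in N (left out, the last holds). Time passes only in rows, so rows that repeat a pose let the fingers close. It gives the time, the measured TCP pose, the force and the opening at its end, in the units of the state.
- ctrl.observe(): the state, without advancing time (a new reading comes with each control period).
- ctrl.camera(name): name is "scene" or "top" or "wrist"; returns (picture, depth): 480x640x3 uint8, red, green, blue; 480x640 float32, m along the optical axis (not along the pixel's ray), 0 where there is no reading.
- ctrl.calibration(name): a dict with "fx", "fy", "cx", "cy" (pixels), "view" (4x4, takes a point from world to camera coordinates). Camera axes: x right, y down, z forward; pixel columns grow to the right and rows downward; lengths in m; the calibration is good to about 2 mm. The wrist camera is an equidistant fisheye: a pixel r from the principal point sees the ray r / f radians off the axis. A picture is of the moment at which its call begins: read the wrist's pose just before it. calibration takes no time and is no camera call; for the wrist camera it gives the pose at the moment of the call.
- ctrl.hand_in(): hands the job in, once; it reports no verdict.
The state is a dict: "time": time; "joints": joint angles; "qvel": joint speeds; "effort": joint torques, N m; "ee_pos": TCP position; "orientation": TCP orientation; "contact_force": force on the tool from outside, world axes, zero at the start; "torque": the same for the moment, N m; "width": finger opening in m.
Only numpy, scipy, OpenCV 4.12 (cv2) and the standard library are available. Lean on these libraries where they do the work, as an engineer would, in place of code of your own. Each camera call takes 0.05 s, during which the arm holds its last target. There are 200 camera calls.

TASK

Get the small gluing press ready: turn its black scale collar until it clicks in with the 7 at the red pointer (push it round by an orange lug). Then lay the pale maple blank flat in the press's pocket and set the dark pressing block squarely on top of it, brass grip up. Leave the collar at 7 and do not disturb the other things on the bench.

Things in the scene. Friction and masses are not known exactly. Their poses are not given: they have to be found in the camera images.
- press: press fixed to the bench: green base plate 180 x 180 x 12 mm, a black collar (136 mm across, z 14 to 35 mm) and inside it an aluminium deck (92 mm across, top z 37 mm) with the pocket. Origin: centre of the underside, on the collar's axis; z up; x towards the red pointer (post 12 x 10 mm, 41 mm high, 79 mm from the axis). The pocket's long side runs along x
- collar (a joint): turn of the collar about the press's z axis, rad, counter-clockwise from above. White numbers 1 to 9 on its top run clockwise, 15 degrees apart (7 has a yellow bar); a spring click holds it at each. 0 = 1 at the pointer, 0.262 = 2, ... 1.571 = 7, 2.094 = 9: turning counter-clockwise brings higher numbers. About 2 N at a lug passes a click, then it jumps into the next one
- lug_a (a point): middle of the top face of an orange lug on the collar, 40 mm above the bench, 82 mm from the axis, 100 degrees counter-clockwise from the pointer when the collar is at 0; turns with the collar. The lug is a radial bar 10 mm thick, from 66 to 98 mm from the axis, z 16 to 40 mm
- lug_b (a point): the same point of the second orange lug, like the first, 100 degrees farther counter-clockwise
- pocket (a point): centre of the pocket's cork floor, 44 mm above the bench; axes as the press's. Inside 64 mm along x by 44 mm along y, with four steel corner angles 20 mm high above the floor, 6 mm thick; the middle 40 mm of each long side (at +y and -y) and 20 mm of each short side are open for the fingers
- blank: pale maple blank, a plain block 60 (x) x 40 (y) x 12 (z) mm, about 30 g, lying loose on the bench; origin at the centre of its underside
- caul: dark wooden pressing block 60 (x) x 40 (y) x 20 (z) mm, with a brass grip on top 34 (x) x 14 (y) mm, from z 20 to 44 mm; about 160 g, loose on the bench; origin at the centre of its underside
- chisel: paring chisel with round pale handle, 255 mm long; not to be disturbed; origin on its underside
- plane: small brass thumb plane, 100 x 36 x 42 mm; not to be disturbed; origin on its underside
- scraper: flat steel plate, 90 x 50 x 6 mm; not to be disturbed; origin on its underside
- glue: white glue bottle with orange cap, 56 mm across, 130 mm tall; not to be disturbed; origin on its underside
- hammer: small hammer, 240 mm long; not to be disturbed; origin on its underside
- mug: blue mug, 80 mm across, 90 mm tall; not to be disturbed; origin on its underside

How it is judged:
On the way, in this order (a step that is already met when the one before it is completed fails the run):
1. the collar is clicked in at 7 (value of joint collar between 1.5108 and 1.6308 rad), for 0.2 s.
2. the blank lies flat in the pocket, let go (horizontal distance between blank and pocket below 0.004 m and z of blank in the frame of pocket between -0.0025 and 0.003 m and angle between the x axis of blank and the x axis of press, either way round below 0.1 rad and angle between blank's own z axis and vertical below 0.06 rad and contact force between the fingers and blank below 0.05 N), for 0.2 s.
3. the pressing block stands squarely on the blank (horizontal distance between caul and pocket below 0.004 m and z of caul in the frame of pocket between 0.0095 and 0.015 m and angle between the x axis of caul and the x axis of press, either way round below 0.1 rad and angle between caul's own z axis and vertical below 0.06 rad), for 0.2 s.
At the end, for the whole second after the job is handed in: The collar rests at 7 (within 0.06 rad); the blank lies flat on the pocket's floor and the pressing block flat on the blank, grip up, both within 4 mm of the pocket's centre and 0.1 rad of its direction (heights within about 2.5 mm, tilt under 0.06 rad), all at rest (all of step 1 and all of step 3 and horizontal distance between blank and pocket below 0.004 m and z of blank in the frame of pocket between -0.0025 and 0.003 m and angle between the x axis of blank and the x axis of press, either way round below 0.1 rad and angle between blank's own z axis and vertical below 0.06 rad and z of pocket in the frame of caul below 0 m and linear speed of each of blank, caul below 0.02 m/s and velocity of joint collar between -0.05 and 0.05 rad/s); the robot touches nothing.
It fails at once if one of the other things on the bench was moved more than 30 mm (distance of any of chisel, plane, scraper, glue, hammer, mug from where it was at the start of the episode above 0.03 m).
It also fails if it takes over 72 s, if anything falls off the work surface, if the arm or the gripper's body presses on something with over 40 N, if the wrist force passes 120 N, or if a joint passes its speed limit or range.

## Working session

There is one attempt and no reset: what is moved stays moved. The work goes in short steps, Python scripts to look and compute and a tool call to move; the robot and the scene stay as the last step left them, time stands still between calls to the robot, and variables do not carry over. Pictures are saved under pics/ and viewed, about 8 in all and at most 12, crops included, and the job is handed in when it is done.

Besides the shell and the picture viewer there is one more tool, called after "Emit:" by a JSON object that holds its "op" and its "data", one argument or row to a line. step_arm: Moves the arm, as the interface text tells. Its arguments: {"type":"object","properties":{"rows":{"type":"array"},"grip_force":{"type":"number"}},"required":["rows"]}

```bash
mkdir -p pics
cat > h.py <<'E'
import numpy as np, cv2
from bench import ctrl
def shot(n,save=None):
    c=ctrl.calibration(n); p,d=ctrl.camera(n)
    if save: cv2.imwrite('pics/'+save,p[:,:,::-1])
    np.savez('/tmp/%s.npz'%n,p=p,d=d,**{k:c[k] for k in('fx','fy','cx','cy','view')})
    return p,d,c
def ray(c,u,v,fish=False):
    V=np.array(c['view']); x=(u-c['cx'])/c['fx']; y=(v-c['cy'])/c['fy']
    if fish:
        r=np.hypot(x,y); s=np.sin(r)/max(r,1e-9); r3=np.array([x*s,y*s,np.cos(r)])
    else: r3=np.array([x,y,1.])
    R=V[:3,:3]; return -R.T@V[:3,3], R.T@r3
def onz(c,u,v,z,fish=False):
    o,d=ray(c,u,v,fish); return o+d*(z-o[2])/d[2]
E
python3 - <<'E'
from h import *
for n in('top','scene'):
    p,d,c=shot(n,n+'0.png'); print(n,c)
print(ctrl.observe(),ctrl.pinch_z)
E
```

```text
top {'fx': 598.5056200828083, 'fy': 598.5056200828083, 'cx': 326.1186713543433, 'cy': 240.7155649700743, 'view': array([[ 0.0029591 , -0.9999474 ,  0.00982076, -0.02005831],
       [-0.99171458, -0.00419571, -0.12839231,  0.62396524],
       [ 0.12842676, -0.00935947, -0.99167483,  1.4299994 ],
       [ 0.        ,  0.        ,  0.        ,  1.        ]])}
scene {'fx': 515.6457825273269, 'fy': 515.6457825273269, 'cx': 316.39909581660135, 'cy': 235.6093015364076, 'view': array([[-0.61679745,  0.78689576, -0.0188669 ,  0.38463283],
       [ 0.59575988,  0.45104468, -0.66455162, -0.3272574 ],
       [-0.51442304, -0.42113389, -0.74700414,  1.76627936],
       [ 0.        ,  0.        ,  0.        ,  1.        ]])}
{'time': 0.1, 'joints': array([-1.42250495e+00,  2.07382657e-01,  1.54282473e+00,  3.13873546e-05,
        1.39349707e+00, -1.50490982e-01]), 'qvel': array([ 9.29219272e-06, -1.58716874e-03, -2.04042928e-03, -6.82184012e-04,
       -8.31524208e-04,  7.62224698e-04]), 'effort': array([ 1.11343059e-04, -3.84091187e+01, -2.92547107e+01, -1.27018916e-04,
        4.85290278e-03, -1.58559612e-05]), 'ee_pos': array([ 0.16915602, -0.54883657,  0.23020822]), 'orientation': array([-2.52610346e+00,  1.86517366e+00,  2.30758502e-03]), 'contact_force': array([ 0.38970282, -0.64477411,  0.37076188]), 'torque': array([-0.00854737, -0.01437011,  0.01270318]), 'width': 0.08542847487549894} 0.0187
```

View pics/top0.png

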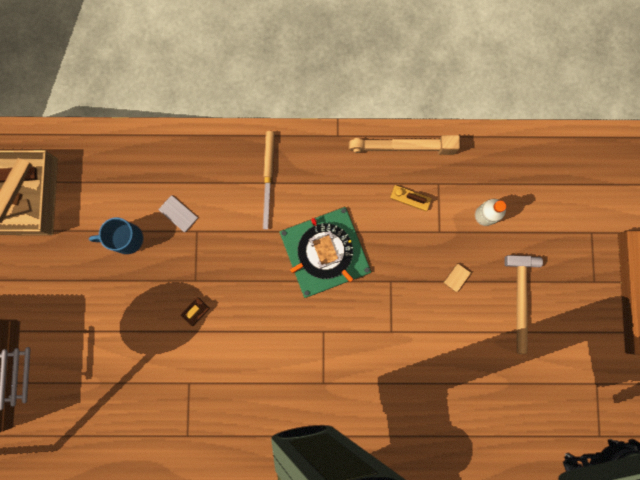

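View pics/scene0.png

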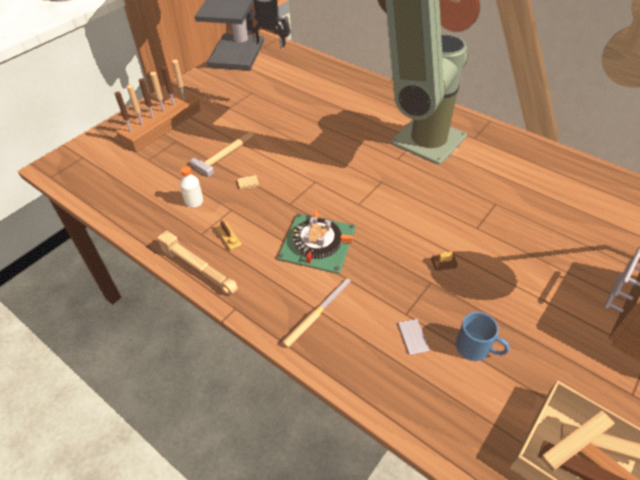

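The top view shows the press at (325,251) with its red pointer at (314,222) and lugs at (297,268) and (347,275). The blank is at (457,277) and the caul at (195,312), partly shaded. The scene view agrees.

```bash
cat > m0.py <<'E'
from h import *
c=dict(np.load('/tmp/top.npz')); p=c['p']; hsv=cv2.cvtColor(p,cv2.COLOR_RGB2HSV)
def blobs(lo,hi,box,z,name,n=1):
    m=cv2.inRange(hsv,lo,hi); k=np.zeros_like(m); x0,y0,x1,y1=box; k[y0:y1,x0:x1]=m[y0:y1,x0:x1]
    cs=sorted(cv2.findContours(k,0,2)[0],key=cv2.contourArea)[::-1][:n]
    for q in cs:
        P=np.array([onz(c,u,v,z)[:2]*1000 for u,v in q[:,0]+0.0],np.float32)
        r=cv2.minAreaRect(P); M=cv2.moments(q)
        print(name,cv2.contourArea(q),'rect',np.round(r[0],1),np.round(r[1],1),round(r[2],1))
blobs((40,80,30),(85,255,255),(270,195,380,305),.012,'plate')
blobs((0,180,150),(4,255,255),(270,195,380,260),.041,'pointer',2)
blobs((5,200,180),(16,255,255),(270,250,380,305),.040,'lug',3)
blobs((10,30,190),(28,150,255),(435,255,480,300),.012,'blank')
blobs((18,120,130),(32,255,255),(170,290,220,335),.044,'grip')
for n,b in(('press',(270,195,380,305)),('blank',(435,255,480,300)),('caul',(170,290,220,335))):
    pass
t=np.hstack([cv2.resize(p[y0:y1,x0:x1],(400,400),interpolation=cv2.INTER_CUBIC) for x0,y0,x1,y1 in((270,195,380,305),(170,285,220,335))])
cv2.imwrite('pics/crop.png',t[:,:,::-1])
E
python3 m0.py
```

```text
plate 936.0 rect [617.7 -59.6] [177.4  82.5] 21.2
pointer 9.5 rect [671.6  13.4] [12.5  7.4] 0.3
lug 39.0 rect [538.7 -69. ] [29.3  8.7] 45.0
lug 33.5 rect [558.4  55.9] [ 9.6 31.3] 32.4
blank 342.0 rect [ 536.9 -343.8] [38.8 59.6] 53.6
grip 59.0 rect [450.9 305.3] [13.8 31.8] 45.9
```

View pics/crop.png

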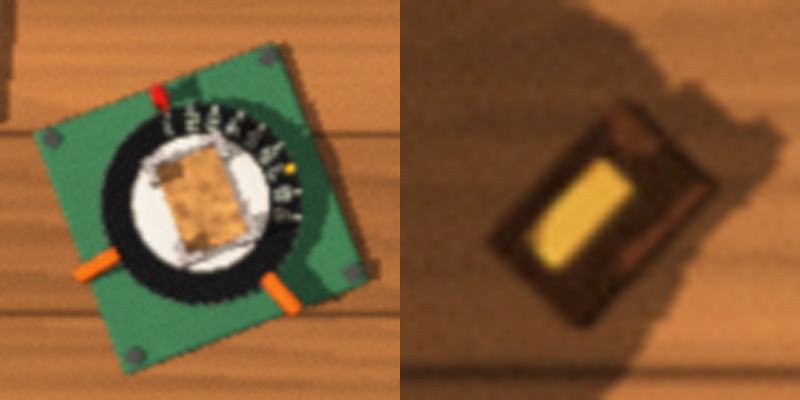

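The crop shows the plate's corners at crop px (275,42), (372,280), (128,372) and (35,132), the pointer at (160,95), the lugs at (97,264) and (282,293), and the yellow 7 mark at (290,168). The caul's long side runs diagonally.

Run:
```python
from h import *
c=dict(np.load('/tmp/top.npz'))
W=lambda x,y,z:onz(c,270+x*.275-.4,195+y*.275-.4,z)[:2]
C=[W(x,y,.012) for x,y in((275,42),(372,280),(128,372),(35,132))]
o=np.mean(C,0); print('centre',o)
e=[np.degrees(np.arctan2(*(C[i]-C[j])[::-1])) for i,j in((0,1),(3,2),(3,0),(2,1))];print(e)
for n,q in(('ptr',W(158,92,.041)),('luga',W(97,264,.04)),('lugb',W(282,293,.04)),('7',W(290,168,.035))):
    d=q-o; print(n,q,np.hypot(*d),np.degrees(np.arctan2(d[1],d[0])))
```

```text
centre [ 0.60147582 -0.01613035]
[np.float64(21.84769485762784), np.float64(21.647804267864238), np.float64(111.08129032475613), np.float64(110.81272991915203)]
ptr [0.67557034 0.01457264] 0.0802039420069921 22.50794164282689
luga [0.55855213 0.05486852] 0.08296555302539331 121.15584086716379
lugb [ 0.53951457 -0.06938615] 0.08170297276485974 -139.3208808815358
7 [ 0.624755  -0.0751705] 0.06346384266436253 -68.48097799659422
```

```bash
cat >> h.py <<'E'
from scipy.spatial.transform import Rotation as Ro
def yaw_(s):
    x=Ro.from_rotvec(s['orientation']).apply([1,0,0]); return np.degrees(np.arctan2(x[1],x[0]))
def go(x,y,z,yaw=None,s=None):
    s=s or ctrl.observe(); R=Ro.from_rotvec(s['orientation']).as_matrix(); y0=yaw_(s)
    d=R.T@(np.array([x,y,z])-s['ee_pos'])/.05
    t=0 if yaw is None else -((yaw-y0))/5
    print('go',np.round(d,3).tolist(),'turn',round(t,2),'| yaw now',round(y0,2),'pos',np.round(s['ee_pos'],4),'t',s['time'])
E
python3 -c "
from h import *
go(.5575,.0567,.2,31.4)"
```

```text
go [-9.287, -10.987, 0.627] turn -20.86 | yaw now -72.88 pos [ 0.1692 -0.5488  0.2302] t 0.1
```

Emit:
{"op": "step_arm", "data": {
  "rows": [
    [45,[-9.29,-10.99,0.63],-20.86],
    [45,[-9.29,-10.99,0.63],-20.86],
    [45,[-9.29,-10.99,0.63],-20.86],
    [45,[-9.29,-10.99,0.63],-20.86],
    [45,[-9.29,-10.99,0.63],-20.86],
    [45,[-9.29,-10.99,0.63],-20.86],
    [45,[-9.29,-10.99,0.63],-20.86],
    [45,[-9.29,-10.99,0.63],-20.86],
    [45,[-9.29,-10.99,0.63],-20.86],
    [45,[-9.29,-10.99,0.63],-20.86],
    [45,[-9.29,-10.99,0.63],-20.86],
    [45,[-9.29,-10.99,0.63],-20.86],
    [45,[-9.29,-10.99,0.63],-20.86],
    [45,[-9.29,-10.99,0.63],-20.86],
    [45,[-9.29,-10.99,0.63],-20.86]
  ],
  "grip_force": 30
}}

```text
time: 1.98
ee_pos: [0.5571, 0.055, 0.1997]
orientation: [3.025, 0.848, -0.001]
contact_force: [0.7, 1.2, 0.0]
width: 0.045
```

Run:
```python
from h import *
go(.5575,.0567,.02,31.4); p,d,c=shot('wrist','w1.png'); print(c)
```

```text
go [0.027, -0.023, 3.593] turn -0.01 | yaw now 31.33 pos [0.5571 0.055  0.1997] t 1.975
{'fx': 371.64829954431775, 'fy': 371.64829954431775, 'cx': 312.4902468427662, 'cy': 239.214250133838, 'view': array([[ 8.53966193e-01,  5.20328493e-01,  3.32208163e-05,
        -5.04959835e-01],
       [ 4.97323434e-01, -8.16228924e-01,  2.94006370e-01,
        -2.61630597e-01],
       [ 1.53007007e-01, -2.51054979e-01, -9.55803460e-01,
         2.79323043e-01],
       [ 0.00000000e+00,  0.00000000e+00,  0.00000000e+00,
         1.00000000e+00]])}
```

View pics/w1.png

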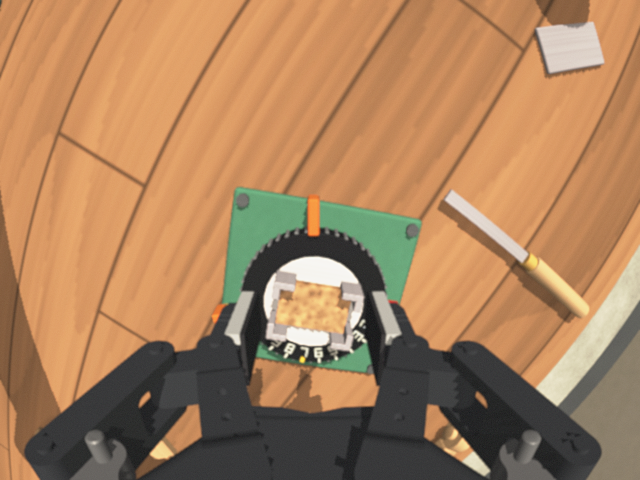

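The wrist view shows the lug as an orange bar at (313,198–236), the pocket with its corner angles around (313,307), and plate corners at (238,188), (421,218) and about (370,373).

Run:
```python
from h import *
c=dict(np.load('/tmp/wrist.npz')); hsv=cv2.cvtColor(c['p'],cv2.COLOR_RGB2HSV)
W=lambda u,v,z:onz(c,u,v,z,True)[:2]
print('plate corners',W(237,187,.012),W(421,218,.012))
m=cv2.inRange(hsv,(5,190,130),(16,255,255));k=np.zeros_like(m);k[190:242,300:326]=m[190:242,300:326]
q=max(cv2.findContours(k,0,2)[0],key=cv2.contourArea)
P=np.array([W(u,v,.04) for u,v in q[:,0]+0.])*1000
print('lug',cv2.minAreaRect(P.astype(np.float32)))
# cork
m=cv2.inRange(hsv,(8,60,120),(25,190,255));k=np.zeros_like(m);k[270:345,265:365]=m[270:345,265:365]
q=max(cv2.findContours(k,0,2)[0],key=cv2.contourArea);print(cv2.boundingRect(q))
P=np.array([W(u,v,.044) for u,v in q[:,0]+0.])*1000
print('cork',cv2.minAreaRect(P.astype(np.float32)))
# white deck
A,B=W(237,187,.012),W(421,218,.012); print(np.linalg.norm(A-B),np.degrees(np.arctan2(*(B-A)[::-1])))
e=(B-A)/np.linalg.norm(B-A); n=np.array([e[1],-e[0]]); print('centre',(A+B)/2+.09*n,(A+B)/2-.09*n)
```

```text
plate corners [0.48686796 0.03887237] [0.64845288 0.10346852]
lug ((557.2792358398438, 57.57947540283203), (9.35068416595459, 33.769447326660156), 31.176624298095703)
(275, 280, 76, 54)
cork ((600.4996337890625, -13.628997802734375), (65.97982025146484, 47.825321197509766), 20.976516723632812)
0.17401824391583987 21.789848266026276
centre [ 0.60106872 -0.0123992 ] [0.53425212 0.15474009]
```

Emit:
{"op": "step_arm", "data": {
  "rows": [
    [45,[0.03,-0.07,1.2],0],
    [45,[0.03,-0.07,2.4],0],
    [45,[0.03,-0.07,3.2],0],
    [45,[0.03,-0.07,3.55],0],
    [45,[0.03,-0.07,3.55],0],
    [0,[0.03,-0.07,3.55],0],
    [0,[0.03,-0.07,3.55],0],
    [0,[0.03,-0.07,3.55],0],
    [0,[0.03,-0.07,3.55],0],
    [0,[0.03,-0.07,3.55],0]
  ],
  "grip_force": 30
}}

```text
time: 3.28
ee_pos: [0.5579, 0.0591, 0.0245]
orientation: [3.023, 0.849, 0.002]
contact_force: [-4.3, -1.7, 7.4]
width: 0.0093
```

Run:
```python
from h import *
s=ctrl.observe(); print(s['contact_force'],s['width'],s['ee_pos'])
go(*s['ee_pos'],31.3)
R=Ro.from_rotvec(s['orientation']).as_matrix()
o=np.array([.600,-.013]); v=s['ee_pos'][:2]-o; print(np.hypot(*v),np.degrees(np.arctan2(v[1],v[0])))
for a in list(range(6,91,6))+[87,89,90,91,92]:
    r=np.radians(a); w=np.array([[np.cos(r),-np.sin(r)],[np.sin(r),np.cos(r)]])@v
    d=R.T@np.array([*(w-v),0])/.05; print(a,np.round(d,2).tolist(),round(-a/5,2))
```

```text
[-4.32132189 -1.67027573  7.38491293] 0.009312991115744367 [0.55791845 0.05912146 0.02453766]
go [0.0, 0.0, 0.0] turn 0.02 | yaw now 31.38 pos [0.5579 0.0591 0.0245] t 3.275
0.08350066832187317 120.26278145025871
6 [-0.17, 0.01, -0.0] -1.2
12 [-0.35, 0.03, -0.0] -2.4
18 [-0.52, 0.07, -0.0] -3.6
24 [-0.68, 0.13, -0.0] -4.8
30 [-0.84, 0.21, -0.0] -6.0
36 [-0.99, 0.3, -0.0] -7.2
42 [-1.13, 0.41, 0.0] -8.4
48 [-1.25, 0.53, 0.0] -9.6
54 [-1.36, 0.66, 0.0] -10.8
60 [-1.46, 0.81, 0.0] -12.0
66 [-1.54, 0.96, 0.0] -13.2
72 [-1.61, 1.12, 0.0] -14.4
78 [-1.66, 1.29, 0.0] -15.6
84 [-1.69, 1.46, 0.0] -16.8
90 [-1.7, 1.64, 0.0] -18.0
87 [-1.7, 1.55, 0.0] -17.4
89 [-1.7, 1.61, 0.0] -17.8
90 [-1.7, 1.64, 0.0] -18.0
91 [-1.7, 1.67, 0.0] -18.2
92 [-1.7, 1.7, 0.0] -18.4
```

Emit:
{"op": "step_arm", "data": {
  "rows": [
    [0,[-0.17,0.01,-0.03],-1.2],
    [0,[-0.35,0.03,-0.03],-2.4],
    [0,[-0.52,0.07,-0.03],-3.6],
    [0,[-0.68,0.13,-0.03],-4.8],
    [0,[-0.84,0.21,-0.03],-6.0],
    [0,[-0.99,0.3,-0.03],-7.2],
    [0,[-1.13,0.41,-0.03],-8.4],
    [0,[-1.25,0.53,-0.03],-9.6],
    [0,[-1.36,0.66,-0.03],-10.8],
    [0,[-1.46,0.81,-0.03],-12.0],
    [0,[-1.54,0.96,-0.03],-13.2],
    [0,[-1.61,1.12,-0.03],-14.4],
    [0,[-1.66,1.29,-0.03],-15.6],
    [0,[-1.69,1.46,-0.03],-16.8],
    [0,[-1.7,1.61,-0.03],-17.8],
    [0,[-1.7,1.64,-0.03],-18.0],
    [0,[-1.7,1.64,-0.03],-18.0],
    [0,[-1.7,1.64,-0.03],-18.0]
  ]
}}

```text
time: 5.52
ee_pos: [0.5269, -0.0565, 0.0247]
orientation: [1.537, 2.739, -0.005]
contact_force: [-3.2, -6.6, 0.5]
width: 0.0091
```

Run:
```python
from h import *
s=ctrl.observe(); print(s['contact_force'],s['width'])
go(*s['ee_pos'])
o=np.array([.600,-.013]); v=s['ee_pos'][:2]-o; print(np.hypot(*v),np.degrees(np.arctan2(v[1],v[0])))
```

```text
[-3.23310466 -6.60199126  0.5257258 ] 0.009082732526436705
go [0.0, 0.0, 0.0] turn 0 | yaw now 121.41 pos [ 0.5269 -0.0565  0.0247] t 5.525
0.08503887185471701 -149.21983779437517
```

Emit:
{"op": "step_arm", "data": {
  "rows": [
    [45,[0,0,0],0],
    [45,[0,0,0],0],
    [45,[0,0,0],0],
    [45,[0,0,-1.0],0],
    [45,[0,0,-2.2],0],
    [45,[0,-0.8,-3.2],0],
    [45,[0,-0.8,-3.2],0],
    [45,[0,-0.8,-3.2],0],
    [45,[0,-0.8,-3.2],0]
  ]
}}

```text
time: 6.65
ee_pos: [0.4923, -0.0745, 0.1818]
orientation: [-1.535, -2.737, 0.001]
contact_force: [-0.1, -0.7, -0.1]
width: 0.0453
```

Run:
```python
from h import *
go(0.58,-.1,.2); p,d,c=shot('wrist','w2.png')
p,d,c=shot('top')
```

```text
go [-1.349, 1.229, -0.37] turn 0 | yaw now 121.45 pos [ 0.4923 -0.0745  0.1818] t 6.65
```

View pics/w2.png

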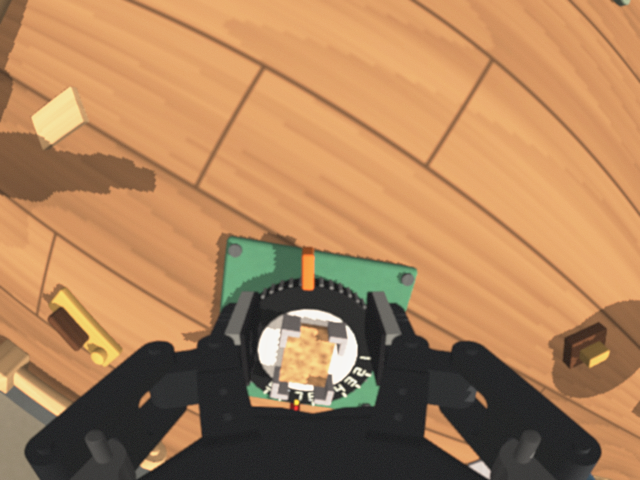

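The yellow bar now sits at the red pointer, at (296,403), and the lug is at (308,250–290). I'll check the angle and re-measure the pocket.

Run:
```python
from h import *
c=dict(np.load('/tmp/wrist.npz')); hsv=cv2.cvtColor(c['p'],cv2.COLOR_RGB2HSV)
W=lambda u,v,z:onz(c,u,v,z,True)[:2]
def blob(lo,hi,b,z,n):
    m=cv2.inRange(hsv,lo,hi);k=np.zeros_like(m);x0,y0,x1,y1=b;k[y0:y1,x0:x1]=m[y0:y1,x0:x1]
    q=max(cv2.findContours(k,0,2)[0],key=cv2.contourArea)
    P=np.array([W(u,v,z) for u,v in q[:,0]+0.])*1000
    r=cv2.minAreaRect(P.astype(np.float32));print(n,np.round(r[0],1),np.round(r[1],1),round(r[2],1));return r
r=blob((5,190,130),(16,255,255),(298,240,320,298),.04,'lug')
d=np.array(r[0])/1000-[.600,-.013]; print(np.hypot(*d),np.degrees(np.arctan2(d[1],d[0]))%360, 'expect',21.3+190)
blob((8,60,120),(25,190,255),(270,315,350,395),.044,'cork')
A,B=W(227,234,.012),W(417,268,.012); print(A,B,np.linalg.norm(A-B),np.degrees(np.arctan2(*(B-A)[::-1])))
e=(B-A)/np.linalg.norm(B-A); print('centre',(A+B)/2+.09*np.array([e[1],-e[0]]))
blob((15,30,120),(32,160,255),(20,80,95,150),.012,'blank')
```

```text
lug [527.4 -56.9] [36.6 10.1] 30.9
0.08486432165621773 211.12419200027958 expect 211.3
cork [600.3 -14.2] [69.7 46.5] 22.4
[ 0.54651193 -0.13054067] [0.48387371 0.035361  ] 0.17733276819558097 110.6846484053315
centre [ 0.59939131 -0.01579966]
blank [ 535.2 -340.4] [43.8 67.4] 53.4
```

```bash
python3 -c "
from h import *
go(.472,-.294,.15,53.5)"
```

```text
go [-3.532, -2.638, 0.633] turn 13.59 | yaw now 121.46 pos [ 0.4924 -0.0746  0.1819] t 6.75
```

Emit:
{"op": "step_arm", "data": {
  "rows": [
    [60,[-3.53,-2.64,0.63],13.59],
    [60,[-3.53,-2.64,0.63],13.59],
    [60,[-3.53,-2.64,0.63],13.59],
    [60,[-3.53,-2.64,0.63],13.59],
    [60,[-3.53,-2.64,0.63],13.59],
    [60,[-3.53,-2.64,0.63],13.59],
    [60,[-3.53,-2.64,0.63],13.59],
    [60,[-3.53,-2.64,0.63],13.59],
    [60,[-3.53,-2.64,0.63],13.59],
    [60,[-3.53,-2.64,0.63],13.59]
  ]
}}

```text
time: 8.0
ee_pos: [0.4726, -0.2945, 0.152]
orientation: [-2.805, -1.414, 0.0]
contact_force: [-0.6, -0.3, 0.4]
width: 0.06
```

Run:
```python
from h import *
p,d,c=shot('wrist','w3.png'); hsv=cv2.cvtColor(p,cv2.COLOR_RGB2HSV)
m=cv2.inRange(hsv,(15,30,140),(32,150,255)); m[400:]=0
cs=sorted(cv2.findContours(m,0,2)[0],key=cv2.contourArea)[::-1][:3]
for q in cs:
    P=np.array([onz(c,u,v,.012,True)[:2] for u,v in q[:,0]+0.])*1000
    r=cv2.minAreaRect(P.astype(np.float32)); print(cv2.boundingRect(q),r)
go(.536,-.342,.01,53.5)
```

```text
(287, 277, 49, 67) ((534.6671142578125, -341.779052734375), (41.79357147216797, 65.17311096191406), 53.55775451660156)
(57, 245, 105, 110) ((418.27069091796875, -504.0287780761719), (139.5872039794922, 32.83699417114258), 0.8159523010253906)
(222, 34, 124, 108) ((369.15008544921875, -248.01348876953125), (24.3172550201416, 124.40483856201172), 1.2101839780807495)
go [-0.009, 1.584, 2.842] turn 0.0 | yaw now 53.5 pos [ 0.4726 -0.2945  0.1521] t 8.05
```

View pics/w3.png

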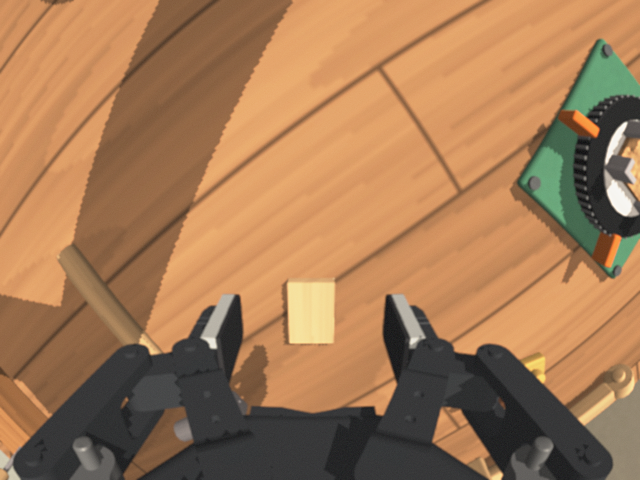

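Emit:
{"op": "step_arm", "data": {
  "rows": [
    [60,[-0.02,0.8,0.8],0],
    [60,[-0.02,1.61,1.4],0],
    [60,[-0.02,1.61,2.2],0],
    [60,[-0.02,1.61,2.8],0],
    [60,[-0.02,1.61,3.02],0],
    [60,[-0.02,1.61,3.02],0],
    [20,[-0.02,1.61,3.02],0],
    [20,[-0.02,1.61,3.02],0],
    [20,[-0.02,1.61,3.02],0],
    [20,[-0.02,1.61,3.02],0],
    [20,[-0.02,1.61,3.02],0]
  ],
  "grip_force": 30
}}

```text
time: 9.43
ee_pos: [0.538, -0.3445, 0.0035]
orientation: [2.803, 1.412, 0.002]
contact_force: [-0.0, 0.5, 6.7]
width: 0.0393
```

Emit:
{"op": "step_arm", "data": {
  "rows": [
    [20,[0,0,-0.3],0],
    [20,[0,0,-0.8],0],
    [20,[0,0,-1.6],0],
    [20,[0,0,-2.4],0],
    [20,[0,0,-2.8],0],
    [20,[0,0,-2.8],0],
    [20,[0,0,-2.8],0]
  ]
}}

```text
time: 10.3
ee_pos: [0.5355, -0.3424, 0.1393]
orientation: [-2.803, -1.412, 0.002]
contact_force: [-0.3, -0.7, -0.4]
width: 0.039
```

Run:
```python
from h import *
go(.600,-.0142,.15,111.4); p,d,c=shot('wrist','w4.png')
hsv=cv2.cvtColor(p,cv2.COLOR_RGB2HSV)
cv2.imwrite('pics/w4c.png',cv2.resize(p[240:440,180:460],None,fx=2.5,fy=2.5)[:,:,::-1])
```

```text
go [6.043, -2.873, -0.202] turn -11.59 | yaw now 53.47 pos [ 0.5355 -0.3424  0.1393] t 10.3
```

View pics/w4c.png

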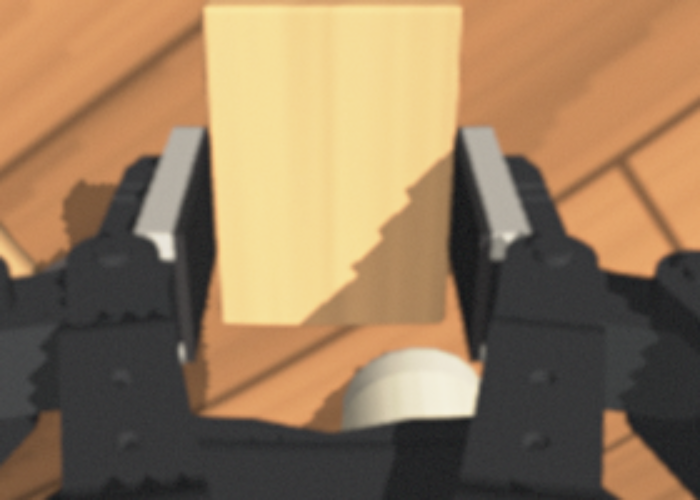

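The blank is held between the pads. Its far edge is at crop y≈323 and its near edge at y≈5. Next I'll compute where it sits in the grasp.

Run:
```python
from h import *
s=ctrl.observe(); c=dict(np.load('/tmp/wrist.npz'))
R=Ro.from_rotvec(s['orientation']).as_matrix(); T=s['ee_pos']
print('cam in tool',R.T@(ray(c,0,0)[0]-T))
zt=T[2]+.0085
for n,(x,y),z in(('farL',(223,323),zt),('farR',(443,323),zt),('nearL top',(205,7),zt),('nearR top',(461,7),zt),('nearL bot',(205,7),zt-.012),('nearR bot',(461,7),zt-.012)):
    w=onz(c,180+x/2.5-.3,240+y/2.5-.3,z,True); print(n,np.round((R.T@(w-T))*1000,1))
```

```text
cam in tool [ 0.00034579 -0.07466387 -0.14468091]
farL [-19.2  28.8  -8.6]
farR [20.6 28.8 -8.6]
nearL top [-19.2 -31.2  -8.4]
nearR top [ 20.5 -31.2  -8.4]
nearL bot [-20.9 -27.4   3.6]
nearR bot [ 22.2 -27.4   3.6]
```

Run:
```python
from h import *
c=dict(np.load('/tmp/wrist.npz')); print(c['p'][228:250,313].tolist()); print(c['p'][362:376,305].tolist())
s=ctrl.observe(); d=c['d']; print(d[245:375:10,313])
```

```text
[[203, 141, 95], [203, 142, 94], [204, 142, 93], [203, 140, 91], [202, 139, 91], [204, 143, 95], [204, 149, 100], [207, 157, 108], [205, 156, 108], [206, 158, 108], [211, 163, 112], [211, 163, 113], [212, 162, 112], [219, 171, 117], [237, 195, 133], [246, 220, 150], [246, 222, 156], [245, 219, 151], [244, 215, 146], [244, 215, 147], [244, 215, 145], [244, 214, 146]]
[[246, 219, 148], [244, 208, 141], [228, 179, 121], [202, 154, 107], [181, 139, 97], [176, 135, 94], [178, 138, 96], [181, 135, 94], [186, 133, 90], [195, 136, 89], [199, 138, 91], [200, 137, 90], [197, 137, 89], [191, 133, 88]]
[0.1405014  0.1417808  0.14451618 0.14491768 0.14677556 0.14722537
 0.14879747 0.1496028  0.15103069 0.15343747 0.15486978 0.15463069
 0.15729181]
```

Emit:
{"op": "step_arm", "data": {
  "rows": [
    [20,[0.8,-0.4,-0.2],-1.5],
    [20,[1.8,-0.86,-0.2],-3.45],
    [20,[2.8,-1.33,-0.2],-5.37],
    [20,[3.8,-1.8,-0.2],-7.29],
    [20,[4.8,-2.28,-0.2],-9.2],
    [20,[5.6,-2.66,-0.2],-10.7],
    [20,[6.06,-2.86,-0.2],-11.59],
    [20,[6.06,-2.86,-0.2],-11.59],
    [20,[6.06,-2.86,0.4],-11.59],
    [20,[6.06,-2.86,0.85],-11.59],
    [20,[6.06,-2.86,0.85],-11.59],
    [20,[6.06,-2.86,0.85],-11.59]
  ]
}}

```text
time: 11.85
ee_pos: [0.6023, -0.0156, 0.0989]
orientation: [1.772, 2.594, -0.0]
contact_force: [0.0, 0.7, 0.0]
width: 0.0389
```

Run:
```python
from h import *
go(.6012,-.0137,.0475,111.4); p,d,c=shot('wrist','w5.png')
cv2.imwrite('pics/w5c.png',cv2.resize(p[180:420,160:480],None,fx=2.5,fy=2.5)[:,:,::-1])
```

```text
go [0.043, -0.006, 1.029] turn -0.01 | yaw now 111.34 pos [ 0.6023 -0.0156  0.0989] t 11.85
```

View pics/w5c.png

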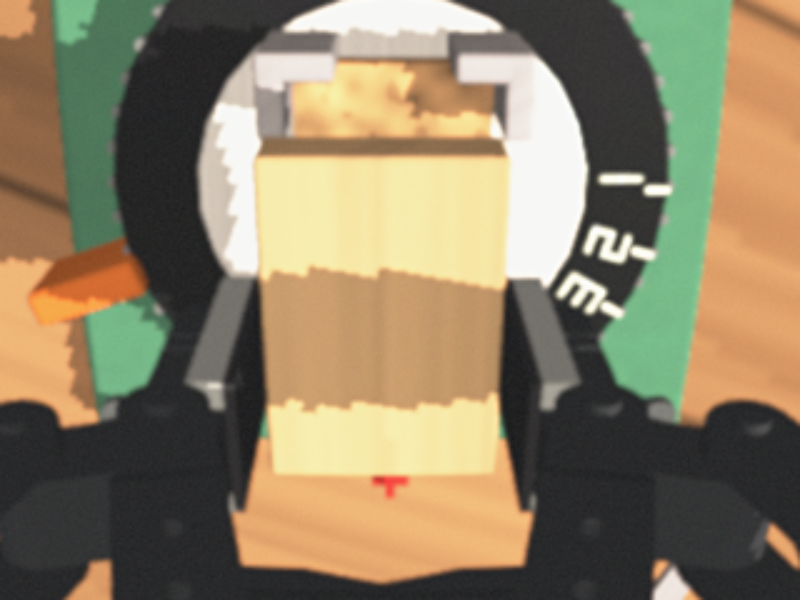

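The crop shows the near corner angles' outer top edge from (257,52) to (534,52), with the blank nicely aligned, its near top edge at y≈154, and the red pointer just beyond it.

Run:
```python
from h import *
s=ctrl.observe(); c=dict(np.load('/tmp/wrist.npz'))
R=Ro.from_rotvec(s['orientation']).as_matrix(); T=s['ee_pos']
f=lambda x,y,z: (R.T@(onz(c,160+x/2.5-.3,180+y/2.5-.3,z,True)-T))*1000
print('brk',f(257,52,.064),f(534,52,.064))
print('brk inner edge y',f(310,81,.064),f(490,81,.064),'inner x', f(285,90,.064),f(507,90,.064))
zt=T[2]+.0085
print('blank',f(258,154,zt),f(507,154,zt),f(274,472,zt),f(495,472,zt))
print('pointer tip',f(390,480,.041))
```

```text
brk [-24.52683534 -39.92100882  35.64053844] [ 30.23806483 -39.98438652  35.58960049]
brk inner edge y [-14.1168467  -33.98277092  35.63831139] [ 21.59861858 -34.0211922   35.60509535] inner x [-19.14841497 -32.16642924  35.64525987] [ 25.07592215 -32.19997769  35.604148  ]
blank [-18.91539341 -32.67351611  -8.5233829 ] [ 19.24915148 -32.67610474  -8.55882843] [-19.28282374  27.20166145  -8.44802026] [20.39419335 27.23728877 -8.48482249]
pointer tip [ 2.35268375 80.3317805  58.76627658]
```

Emit:
{"op": "step_arm", "data": {
  "rows": [
    [20,[0.05,0.01,0.1],0],
    [20,[0.05,0.01,0.4],0],
    [20,[0.05,0.01,0.6],0],
    [20,[0.05,0.01,0.75],0],
    [20,[0.05,0.01,0.9],0],
    [20,[0.05,0.01,1.01],0],
    [20,[0.05,0.01,1.01],0],
    [20,[0.05,0.01,1.01],0]
  ]
}}

```text
time: 12.9
ee_pos: [0.6018, -0.0123, 0.0484]
orientation: [1.77, 2.595, 0.0]
contact_force: [-0.1, -0.1, 0.1]
width: 0.0389
```

Run:
```python
from h import *
s=ctrl.observe(); print(s['contact_force'],s['torque'],s['ee_pos'],s['width'],yaw_(s))
```

```text
[-0.11998937 -0.06390817  0.07095853] [0.04043294 0.0329549  0.01593635] [ 0.60182592 -0.01231529  0.04842347] 0.038908620126113916 111.41912037771239
```

Emit:
{"op": "step_arm", "data": {
  "rows": [
    [20,[0,0,0.02],0],
    [20,[0,0,0.02],0],
    [44,[0,0,0.02],0],
    [50,[0,0,0.02],0],
    [54,[0,0,0.02],0],
    [54,[0,0,0.02],0],
    [54,[0,0,0.02],0],
    [54,[0,0,-0.6],0],
    [54,[0,0,-1.4],0],
    [54,[0,-0.6,-2.2],0],
    [54,[0,-1.4,-2.6],0],
    [54,[0,-1.4,-2.6],0],
    [54,[0,-1.4,-2.6],0]
  ]
}}

```text
time: 14.52
ee_pos: [0.5367, -0.0378, 0.1782]
orientation: [1.77, 2.595, 0.001]
contact_force: [-0.2, 0.6, -0.3]
width: 0.054
```

Run:
```python
from h import *
go(.451,.305,.2,45.9); p,d,c=shot('wrist','w6.png')
cv2.imwrite('pics/w6c.png',cv2.resize(p[180:420,160:480],None,fx=2.5,fy=2.5)[:,:,::-1])
```

```text
go [7.008, 0.906, -0.436] turn 13.1 | yaw now 111.4 pos [ 0.5367 -0.0378  0.1782] t 14.525
```

View pics/w6c.png

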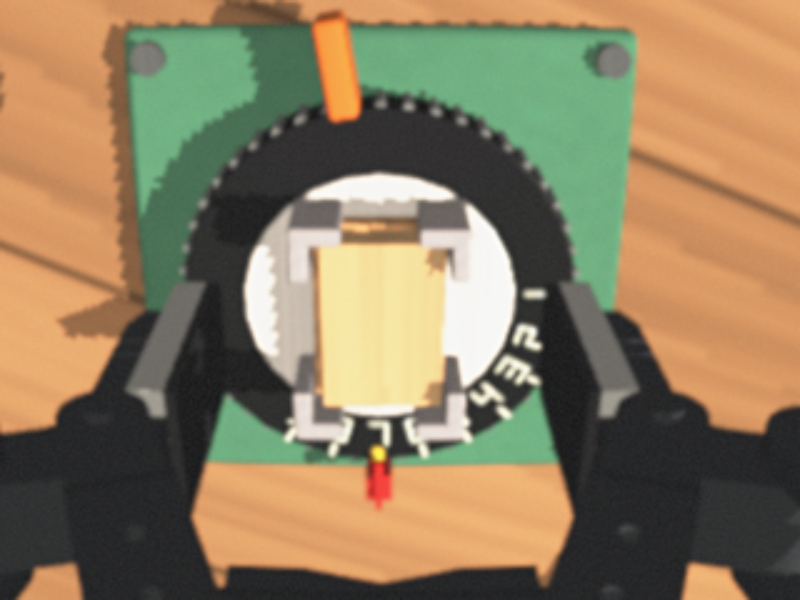

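The blank lies in the pocket between the four angles, at crop (313–445, 245–408), and the 7 and yellow bar are at the pointer.

Run:
```python
from h import *
s=ctrl.observe(); c=dict(np.load('/tmp/wrist.npz')); R=Ro.from_rotvec(s['orientation']).as_matrix(); T=s['ee_pos']
f=lambda x,y,z: np.round((R.T@(onz(c,160+x/2.5-.3,180+y/2.5-.3,z,True)-T))*1000,1)
print('blank',f(318,245,.056),f(446,245,.056),f(326,408,.056),f(441,408,.056))
print('brk',f(290,229,.064),f(469,229,.064))
V=c['view'];vs=[]
for y in(255,300,350,400):
  for x in(335,385,430):
    u,v=160+x/2.5-.3,180+y/2.5-.3; o,d=ray(c,u,v,True); dc=V[:3,:3]@d; vs.append((o+d*c['d'][int(v),int(u)]/dc[2])[2])
print(np.round(np.reshape(vs,(4,3)),4))
go(.394,.361,.16,45.9)
```

```text
blank [-20.1  39.  121.6] [ 19.8  39.  121.7] [-19.1  99.5 121.6] [ 19.8  99.5 121.6]
brk [-27.8  30.4 113.6] [ 26.   30.4 113.7]
[[0.0587 0.058  0.0572]
 [0.0583 0.0594 0.0581]
 [0.058  0.0572 0.0579]
 [0.0575 0.0582 0.0573]]
go [8.463, 0.255, 0.358] turn 13.1 | yaw now 111.42 pos [ 0.5367 -0.0376  0.1777] t 14.575
```

Emit:
{"op": "step_arm", "data": {
  "rows": [
    [54,[8.46,0.26,0],13.1],
    [54,[8.46,0.26,0],13.1],
    [54,[8.46,0.26,0],13.1],
    [54,[8.46,0.26,0],13.1],
    [54,[8.46,0.26,0.36],13.1],
    [54,[8.46,0.26,0.36],13.1],
    [54,[8.46,0.26,0.36],13.1],
    [54,[8.46,0.26,0.36],13.1],
    [54,[8.46,0.26,0.36],13.1],
    [54,[8.46,0.26,0.36],13.1],
    [54,[8.46,0.26,0.36],13.1]
  ]
}}

```text
time: 15.95
ee_pos: [0.3947, 0.3598, 0.1601]
orientation: [2.893, 1.223, -0.001]
contact_force: [0.1, 0.4, 0.7]
width: 0.0535
```

Run:
```python
from h import *
s=ctrl.observe(); p,d,c=shot('wrist','w7.png'); hsv=cv2.cvtColor(p,cv2.COLOR_RGB2HSV)
m=cv2.inRange(hsv,(18,120,100),(32,255,255)); m[400:]=0
for q in sorted(cv2.findContours(m,0,2)[0],key=cv2.contourArea)[::-1][:2]:
    P=np.array([onz(c,u,v,.044,True)[:2] for u,v in q[:,0]+0.])*1000
    print(cv2.boundingRect(q),cv2.minAreaRect(P.astype(np.float32)))
go(.451,.305,.03,45.9)
cv2.imwrite('pics/w7c.png',cv2.resize(p[200:420,180:460],None,fx=2.5,fy=2.5)[:,:,::-1])
```

```text
(303, 296, 18, 47) ((446.78619384765625, 309.0240783691406), (13.479711532592773, 42.66688537597656), 46.36186599731445)
go [-0.002, 1.569, 2.605] turn -0.02 | yaw now 45.82 pos [0.3948 0.3598 0.1602] t 16.0
```

View pics/w7c.png

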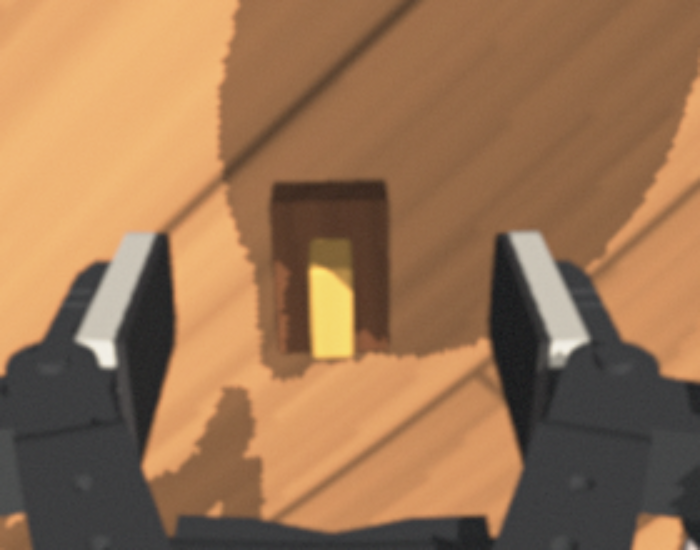

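Emit:
{"op": "step_arm", "data": {
  "rows": [
    [45,[0,0.8,0.6],-0.05],
    [45,[0,1.55,1.1],-0.05],
    [45,[0,1.55,1.9],-0.05],
    [45,[0,1.55,2.5],-0.05],
    [45,[0,1.55,2.72],-0.05],
    [45,[0,1.55,2.72],-0.05],
    [25,[0,1.55,2.72],-0.05],
    [0,[0,1.55,2.72],-0.05],
    [0,[0,1.55,2.72],-0.05],
    [0,[0,1.55,2.72],-0.05],
    [0,[0,1.55,2.72],-0.05],
    [0,[0,1.55,2.72],-0.05]
  ],
  "grip_force": 50
}}

```text
time: 17.5
ee_pos: [0.4509, 0.3074, 0.0259]
orientation: [-2.89, -1.232, -0.004]
contact_force: [-0.5, -1.0, 5.4]
width: 0.0128
```

Emit:
{"op": "step_arm", "data": {
  "rows": [
    [0,[0,0,-0.2],0],
    [0,[0,0,-0.6],0],
    [0,[0,0,-1.2],0],
    [0,[0,0,-1.9],0],
    [0,[0,0,-2.4],0],
    [0,[0,0,-2.4],0],
    [0,[0,0,-2.4],0]
  ]
}}

```text
time: 18.38
ee_pos: [0.4488, 0.3063, 0.143]
orientation: [2.89, 1.232, -0.004]
contact_force: [-0.4, -0.0, -1.9]
width: 0.0129
```

Run:
```python
from h import *
go(.600,-.0142,.16,111.4); p,d,c=shot('wrist','w8.png')
cv2.imwrite('pics/w8c.png',cv2.resize(p[180:420,160:480],None,fx=2.5,fy=2.5)[:,:,::-1])
```

```text
go [-2.531, 6.621, -0.34] turn -13.05 | yaw now 46.17 pos [0.4488 0.3063 0.143 ] t 18.375
```

View pics/w8c.png

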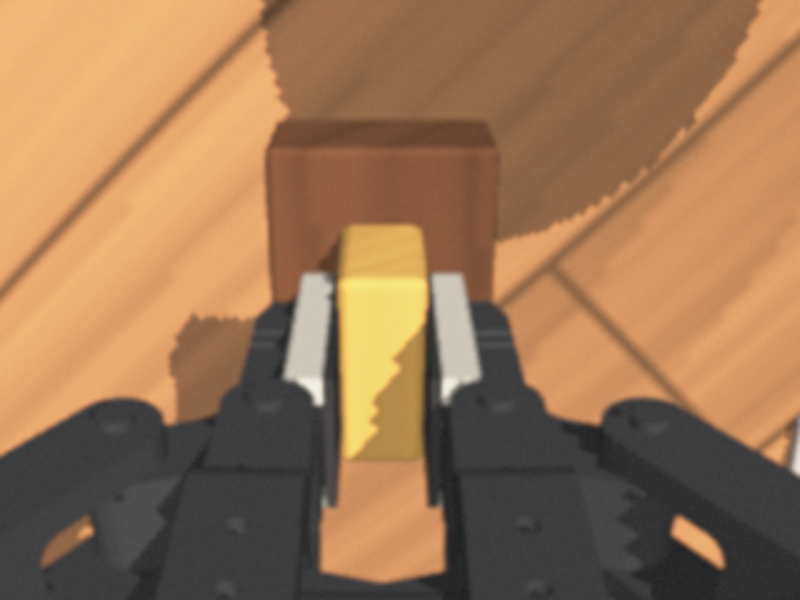

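The caul is held level by its grip. The body's near top edge is at crop y≈148 (x 268–498), and the grip's top spans y 278–460.

Run:
```python
from h import *
s=ctrl.observe(); c=dict(np.load('/tmp/wrist.npz')); R=Ro.from_rotvec(s['orientation']).as_matrix(); T=s['ee_pos']
f=lambda x,y,z: np.round((R.T@(onz(c,160+x/2.5-.3,180+y/2.5-.3,z,True)-T))*1000,1)
print('body near',f(268,148,T[2]-.0059),f(498,148,T[2]-.0059))
zt=T[2]+.0181
print('grip',f(340,278,zt),f(427,278,zt),f(343,460,zt),f(423,460,zt))
```

```text
body near [-18.6 -28.4   6. ] [ 20.7 -28.5   5.9]
grip [ -5.5 -15.4 -18.1] [  7.6 -15.4 -18.1] [ -5.6  18.4 -18.1] [  7.7  18.4 -18.1]
```

Emit:
{"op": "step_arm", "data": {
  "rows": [
    [0,[-0.26,0.66,0],-1.3],
    [0,[-0.6,1.6,0],-3.0],
    [0,[-0.97,2.5,0],-4.9],
    [0,[-1.35,3.5,0],-6.8],
    [0,[-1.7,4.4,0],-8.7],
    [0,[-2.05,5.3,0],-10.6],
    [0,[-2.35,6.1,0],-12.0],
    [0,[-2.5,6.5,0],-13.05],
    [0,[-2.56,6.6,0],-13.05],
    [0,[-2.56,6.6,0.3],-13.05],
    [0,[-2.56,6.6,0.56],-13.05],
    [0,[-2.56,6.6,0.56],-13.05],
    [0,[-2.56,6.6,0.56],-13.05]
  ]
}}

```text
time: 20.05
ee_pos: [0.599, -0.0134, 0.1161]
orientation: [-1.769, -2.596, 0.0]
contact_force: [0.5, 0.5, -1.3]
width: 0.0125
```

Run:
```python
from h import *
go(.5981,-.0146,.083,111.4); p,d,c=shot('wrist','w9.png')
cv2.imwrite('pics/w9c.png',cv2.resize(p[180:420,160:480],None,fx=2.5,fy=2.5)[:,:,::-1])
```

```text
go [-0.016, -0.025, 0.662] turn 0.01 | yaw now 111.46 pos [ 0.599  -0.0134  0.1161] t 20.05
```

View pics/w9c.png

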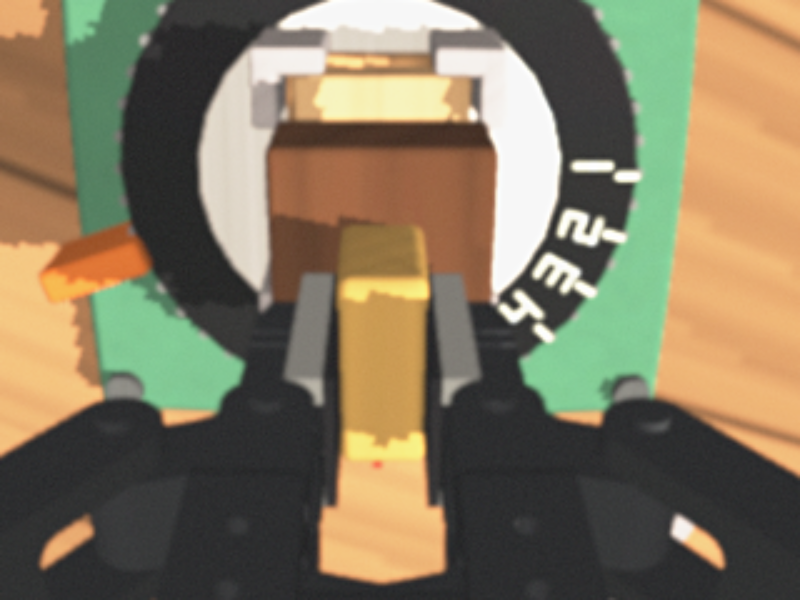

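The near angles' outer top corners are at (250,47) and (505,47), with inner edges at y≈73. The caul's near top edge is at y≈147 (x 268–497).

Run:
```python
from h import *
s=ctrl.observe(); c=dict(np.load('/tmp/wrist.npz')); R=Ro.from_rotvec(s['orientation']).as_matrix(); T=s['ee_pos']
f=lambda x,y,z: np.round((R.T@(onz(c,160+x/2.5-.3,180+y/2.5-.3,z,True)-T))*1000,1)
print('caul near',f(268,147,T[2]-.0059),f(497,147,T[2]-.0059),'bottom',f(270,125,T[2]-.0259),f(490,125,T[2]-.0259))
print('brk',f(250,47,.064),f(505,47,.064),f(290,73,.064),f(465,73,.064))
```

```text
caul near [-19.  -29.1   5.9] [ 19.8 -29.1   5.9] bottom [-21.  -27.4  25.9] [ 20.9 -27.4  25.9]
brk [-28.2 -37.4  52.6] [ 26.9 -37.4  52.6] [-19.6 -31.6  52.6] [ 18.3 -31.6  52.6]
```

Emit:
{"op": "step_arm", "data": {
  "rows": [
    [0,[-0.016,-0.02,0.1],0],
    [0,[-0.016,-0.02,0.25],0],
    [0,[-0.016,-0.02,0.4],0],
    [0,[-0.016,-0.02,0.5],0],
    [0,[-0.016,-0.02,0.58],0],
    [0,[-0.016,-0.02,0.64],0],
    [0,[-0.016,-0.02,0.66],0],
    [0,[-0.016,-0.02,0.66],0]
  ]
}}

```text
time: 21.1
ee_pos: [0.5987, -0.0152, 0.0834]
orientation: [1.77, 2.595, 0.0]
contact_force: [0.5, -0.4, -1.6]
width: 0.0126
```

Emit:
{"op": "step_arm", "data": {
  "rows": [
    [0,[0,0,0.03],0],
    [0,[0,0,0.03],0],
    [16,[0,0,0.03],0],
    [24,[0,0,0.03],0],
    [40,[0,0,0.03],0],
    [40,[0,0,0.03],0],
    [40,[0,0,0.03],0],
    [40,[0,0,-0.5],0],
    [40,[0,0,-1.2],0],
    [40,[0,0,-2.0],0],
    [40,[0,-1.4,-2.4],0],
    [40,[0,-1.4,-2.4],0],
    [40,[0,-1.4,-2.4],0],
    [40,[0,-1.4,-2.4],0]
  ]
}}

```text
time: 22.85
ee_pos: [0.5341, -0.0405, 0.2029]
orientation: [-1.77, -2.596, -0.001]
contact_force: [-0.4, 0.3, 0.7]
width: 0.0399
```

Run:
```python
from h import *
p,d,c=shot('wrist','w10.png'); go(.5,0,.2)
cv2.imwrite('pics/w10c.png',cv2.resize(p[150:390,160:480],None,fx=2.5,fy=2.5)[:,:,::-1])
```

```text
go [1.003, -0.339, 0.055] turn 0 | yaw now 111.44 pos [ 0.5341 -0.0405  0.2027] t 22.9
```

I've used up my picture views, so this last check is numeric.

Run:
```python
from h import *
s=ctrl.observe(); c=dict(np.load('/tmp/wrist.npz')); hsv=cv2.cvtColor(c['p'],cv2.COLOR_RGB2HSV); V=c['view']
W=lambda u,v,z:onz(c,u,v,z,True)[:2]*1000
def proj(P):
    q=V[:3,:3]@P+V[:3,3]; r=np.hypot(q[0],q[1]); t=np.arctan2(r,q[2]); return c['cx']+c['fx']*t*q[0]/r, c['cy']+c['fy']*t*q[1]/r
o=np.array([.5995,-.0141]); a=np.radians(21.4); X=np.array([np.cos(a),np.sin(a)]);Y=np.array([-X[1],X[0]])
def h(x,y,z):
    u,v=proj(np.array([*(o+x*X+y*Y),z])); o_,d=ray(c,u,v,True); dc=V[:3,:3]@d; return round((o_+d*c['d'][int(round(v)),int(round(u))]/dc[2])[2],4)
print('grip top (exp .100)',[h(x,y,.1) for x in(-.012,0,.012) for y in(-.004,.004)])
print('body top (exp .076)',[h(x,y,.076) for x,y in((-.025,-.015),(-.025,.015),(-.022,0),(.02,-.015),(.02,.015))])
m=cv2.inRange(hsv,(18,120,100),(32,255,255)); m[400:]=0
for q in sorted(cv2.findContours(m,0,2)[0],key=cv2.contourArea)[::-1][:3]:
    P=np.array([W(u,v,.1) for u,v in q[:,0]+0.]); r=cv2.minAreaRect(P.astype(np.float32))
    # far edge in press frame (hides no side face)
    L=(P/1000-o); print('yellow',cv2.boundingRect(q),np.round(r[1],1),round(r[2],1),'press x %.4f..%.4f y %.4f..%.4f'%((L@X).min(),(L@X).max(),(L@Y).min(),(L@Y).max()))
m=cv2.inRange(hsv,(5,190,130),(16,255,255)); 
for q in sorted(cv2.findContours(m,0,2)[0],key=cv2.contourArea)[::-1][:3]:
    P=np.array([W(u,v,.04) for u,v in q[:,0]+0.]); r=cv2.minAreaRect(P.astype(np.float32)); d=np.array(r[0])/1000-o
    print('orange',cv2.boundingRect(q),np.round(r[1],1),round(r[2],1),np.hypot(*d),np.degrees(np.arctan2(d[1],d[0]))%360)
```

```text
grip top (exp .100) [np.float64(0.101), np.float64(0.1008), np.float64(0.1019), np.float64(0.1032), np.float64(0.1014), np.float64(0.1023)]
body top (exp .076) [np.float64(0.077), np.float64(0.0774), np.float64(0.0778), np.float64(0.0774), np.float64(0.0777)]
yellow (63, 277, 74, 73) [73.7 35.6] 69.7 press x -0.0354..0.0326 y -0.2207..-0.1488
yellow (304, 295, 18, 49) [42.2 13.2] 21.4 press x -0.0259..0.0163 y -0.0072..0.0060
yellow (310, 346, 7, 7) [5.8 4.8] 21.3 press x 0.0192..0.0250 y -0.0026..0.0022
orange (290, 185, 11, 39) [32.9  8.3] 19.4 0.0827843213097857 212.3873302839272
orange (218, 315, 6, 10) [10.4  5. ] 15.5 0.09433197150424788 310.32891554891074
orange (305, 214, 2, 9) [7.  0.9] 21.2 0.06949573830646179 206.86025306707506
```

```bash
python3 -c "
from bench import ctrl
print(ctrl.hand_in())"
```

```text
the job is handed in; nothing more can be done
None
```

The press is set up and I've handed the job in at about 23 s of the 72 s allowed; the hand-in reports no verdict.

**What I did:** I gripped an orange lug and swept the collar 90° counter-clockwise, so it clicked in at 7. Then I laid the maple blank in the pocket and set the pressing block on it by its brass grip. The gripper is raised clear of everything.

**Last checks:**

| Check | Measured | Expected |
|---|---|---|
| Collar (lug direction) | 212.4°, yellow bar at the pointer | 211.4° (±3.4° allowed) |
| Blank, before the block went on | flat, about 1.3 mm from the pocket centre | within 4 mm |
| Pressing block position | within about 1 mm of centre | within 4 mm |
| Pressing block direction | 21.4°, same as the press | within 0.1 rad |
| Block body top height | 77–78 mm | 76 mm |
| Grip top height | 101–103 mm | 100 mm |

- **Height readings:** they run 1–3 mm high. The blank's top read about 2 mm high in the same way, so I put this down to camera depth error rather than tilt.
- **No final picture:** the 12-picture limit was reached, so the block in its final place was checked by numbers only.
- **Other things on the bench:** I kept the arm clear of them but did not re-measure their positions.

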